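Clamp the straightedge in the strip-cutting jig

ROBOT

A 6-joint arm with a two-finger parallel gripper is mounted at the origin on the work surface. World frame = base frame: x ahead of the robot, y to its left, z up, the work surface at z = 0. Lengths are in m, angles in rad, forces in N, time in s.
With the tool pointing down it reaches from about 0.25 to 0.775 m from the base axis. Payload 4 kg.
Tool frame: the origin (TCP) lies on the centre line of the jaws, within the pads' length; the fingertips stand 25 mm ahead of it and the grasp point (between the pads) lies 6 mm ahead of it; z points along the fingers, y is the line along which they close (so a half turn about z gives the same grasp; the last joint's range is limited). The gripper opens to 94 mm and grips with 3 to 60 N. Pads are 16 mm wide; open, the fingers measure 119 mm over their backs; the gripper's body (75 mm by 177 mm) begins 78 mm behind the grasp point.
Start: joints at [1.049, 0.087, 1.371, -0, 1.684, -0.103], TCP at [0.224, 0.502, 0.231] pointing down, gripper open.
Joint ranges: [-3.1, 3.1], [-0.76, 2.03], [0.27, 2.55], [-1.08, 4.22], [0.17, 2.65], [-2.57, 2.57]. Speed limits (rad/s): [2.79, 2.79, 3.14, 3.14, 3.14, 3.14].

INTERFACE

Orientations are given as [roll, pitch, yaw] about the fixed x, y, z axes, in that order (R = Rz(yaw) Ry(pitch) Rx(roll)).
In Python, from bench import robot, imaging gives the robot as it stands. The module is installed in compiled form; this text tells all that it offers.
- The arm moves only by the tool drive_tool, never from a script. Its argument "series" is a list of rows, each a list of 3 entries, a list of its own where there are three numbers: the finger opening in m, from 0 to 0.094, then the shift along the tool's x, y, z in m, then the turn, a rotation vector about the tool's x, y, z in rad. A call has 1 to 5 rows; each row is the pose to reach, as a shift and turn from the pose commanded when the call began, along the tool's axes at that moment; what a row does not reach only later rows make up. A row lasts 1/8 s, in which the tool goes at most 62.5 mm and 10.7 degrees, less where a joint would pass 70% of its speed; a pose out of reach is approached as far as the arm can. A call with a gripper value outside its range is refused whole. The fingers move at their own pace and stop on an object; the grip force is fixed at half the most. Time passes only in rows, so rows that repeat a pose let the fingers close. It gives the time, the measured TCP pose, the force, the opening and the grip force at its end, in the units of the state.
- robot.get_obs(): the state, without advancing time (a new reading comes with each control period).
- imaging.snapshot(name): name is "scene" or "side" or "wrist"; returns the picture (420x560x3 uint8, red, green, blue); there is no depth.
- imaging.get_calibration(name): a dict with "intrinsics" (3x3 intrinsics, pixels), "position" and "rotation" of the camera in the world. Camera axes: x right, y up, looking along -z (the intrinsics and any distortion apply to the point x, -y, -z); pixel columns grow to the right and rows downward; lengths in m; the calibration is good to about 2 mm. A picture is of the moment at which its call begins: read the wrist's pose just before it. get_calibration takes no time and is no camera call; for the wrist camera it gives the pose at the moment of the call.
- robot.close_job(): hands the job in; it is judged then, once.
The state is a dict: "time": time; "joint_positions": joint angles; "qvel": joint speeds; "joint_torque": joint torques, N m; "tool_pos": TCP position; "ee_rot": TCP orientation; "wrist_force": force on the tool from outside, world axes, zero at the start; "wrist_torque": the same for the moment, N m; "width": finger opening in m; "finger_force": force on a finger pad.
Only numpy, scipy, OpenCV 4.12 (cv2) and the standard library are available. Lean on these libraries where they do the work, as an engineer would, in place of code of your own. Each camera call takes 0.05 s, during which the arm holds its last target. There are 200 camera calls.

TASK

Get the strip-cutting jig ready: lift the orange-lidded pot off its bed and stand it upright on the bench, then lay the yellow-railed straightedge flat on the bed, wholly on it, with its long edge flush against the blue fence, and let go of it. Only then wind the handwheel clockwise (seen from above), a full turn and a little more, up to its stop, so that the jaw clamps the straightedge. Leave everything else on the bench standing where it is.

Things in the scene. Friction and masses are not known exactly. Their poses are not given: they have to be found in the camera images.
- jig: Strip-cutting jig, fixed to the bench. Origin: centre of the underside of its bed; own z up. Bed: aluminium slab 160 mm (own x) by 290 mm (own y), top 20 mm above the bench, green sheet on it. Grey drive cover along the -x side, own x = -80 to -58 mm, top 30 mm above the bench. Grey gear head 90 x 90 x 75 mm high, centred at own x = -20, y = +200 mm, carries the handwheel.
- fence (a point): Middle of the top edge of the blue fence's face towards the bed, at jig own x = +60, y = 0, 34 mm above the bench. The fence runs along jig own y on the bed's +x side: 280 mm long, 14 mm thick, 14 mm high above the bed. A straightedge that is flush has its origin at jig own x = +40 mm.
- wheel_axis (a point): Point on the handwheel's upright axis (jig own x = -20, y = +200 mm), 100 mm above the bench. Wheel: black rim, 138 mm outside diameter, three spokes, top of the rim 99 mm above the bench.
- wheel (a joint): Handwheel angle, rad; grows as the wheel turns clockwise seen from above. It starts between -0.7 and 0 and has a stop at 6.6. At 0 the grip stands on the jig's -x side of the axis. Stays where it is left; turning takes about 2 N at the grip, 3 N near the stop. It drives the jaw 5 mm towards the fence (jig +x) per rad.
- knob (a point): Middle of the red upright crank grip on the wheel's rim, 62 mm from the wheel's axis, 126 mm above the bench. Grip: 23 mm diameter, from 104 to 148 mm above the bench; it revolves freely on its own pin, so a gripper holding it need not turn with the wheel.
- pad: Sprung rubber pad, 70 mm long (own y = jig own y), top 32 mm above the bench, on the jaw that slides on the bed towards the fence, halfway along it. Its front face is 8 mm to +x of its origin. With the wheel at 0 the face is at jig own x = -9 mm: a straightedge laid flush is clear of it by 29 mm. It meets it at about 5.8 rad; at the stop it presses with some 10 N.
- straightedge: Straightedge: steel plate 220 mm (own x) by 40 mm (own y) by 6 mm, with an upright yellow grip rail along its middle, 150 mm long, 12 mm wide, rising from 6 to 36 mm above its underside. Origin: centre of the underside. 0.26 kg. Lies flat on the bench at the start.
- pot: White sample pot with an orange lid, closed: 53 mm diameter at the lid, 50 mm at the body, 59 mm high. Origin: centre of its underside. 90 g. Stands on the bed of the jig, between the jaw and the fence, at the start.
- tub_big: Big white tub, 130 mm diameter, 100 mm high, a bystander. Origin: centre of underside.
- tub_green: White tub with green lid, 94 mm diameter, 84 mm high, a bystander. Origin: centre of underside.
- jar_brown: Brown glass jar with red cap, 60 mm diameter, 120 mm high, a bystander. Origin: centre of underside.
- bottle_red: White bottle with red cap, 64 mm diameter, 150 mm high, a bystander. Origin: centre of underside.
- bottle_blue: White bottle with blue cap, 60 mm diameter, 140 mm high, a bystander. Origin: centre of underside.
- funnel: Blue funnel standing mouth down, 80 mm diameter, 85 mm high, a bystander. Origin: centre of underside.
- cup: Small white cup, 56 mm diameter at the rim, 45 mm high, a bystander. Origin: centre of underside.
- scoop: Metal spoon lying flat along its own x, 160 mm long, under 40 mm wide and 30 mm high, a bystander. Origin: near its middle, on the bench.
Things that resemble listed ones, but are neither listed nor needed, are in the scene too. What is shaped like the straightedge but black or brown is not meant.

How it is judged:
By the outcome, as a careful person would: the job done as asked, in the order asked, and still so for the second after the job is handed in, with the robot touching nothing.
It also fails if it takes over 72 s, if anything falls off the work surface, if the arm or the gripper's body presses on something with over 40 N, if the wrist force passes 120 N, or if a joint passes its speed limit or range.

## Working session

There is one attempt and no reset: what is moved stays moved. The work goes in short steps, Python scripts to look and compute and a tool call to move; the robot and the scene stay as the last step left them, time stands still between calls to the robot, and variables do not carry over. Pictures are saved under pics/ and viewed, at most 10 in all, crops included, and the job is handed in when it is done.

Besides the shell and the picture viewer there is one more tool, called after "Request:" by a JSON object that holds its "name" and its "arguments", one argument or row to a line. drive_tool: Moves the arm, as the interface text tells. Its arguments: {"type":"object","properties":{"series":{"type":"array"}},"required":["series"]}

```bash
mkdir -p pics; cat > h.py <<'E'
import numpy as np, cv2
from bench import robot, imaging
from scipy.spatial.transform import Rotation as R
def snap(n,f=None):
    im=imaging.snapshot(n)
    if f: cv2.imwrite('pics/'+f,cv2.cvtColor(im,cv2.COLOR_RGB2BGR))
    return im
def ray(c,px):
    K=np.array(c['intrinsics']); d=np.linalg.inv(K)@np.array([px[0],px[1],1.]); d=np.array([d[0],-d[1],-d[2]])
    return np.array(c['position']),np.array(c['rotation'])@d
def onz(c,px,z):
    p,d=ray(c,px); return p+d*(z-p[2])/d[2]
def proj(c,P):
    q=np.array(c['rotation']).T@(np.array(P)-c['position']); q=np.array([q[0],-q[1],-q[2]]); k=np.array(c['intrinsics'])@q; return k[:2]/k[2]
E
python3 - <<'E'
from h import *
np.set_printoptions(precision=4,suppress=True)
for n in ('scene','side','wrist'):
    snap(n,n+'0.png'); c=imaging.get_calibration(n); print(n,c)
print(robot.get_obs())
E
```

```text
scene {'intrinsics': array([[424.1706,   0.    , 281.0785],
       [  0.    , 424.1706, 204.4157],
       [  0.    ,   0.    ,   1.    ]]), 'position': array([ 1.2214, -0.2121,  1.3349]), 'rotation': array([0.5592, 0.0084, 1.2635])}
side {'intrinsics': array([[503.8556,   0.    , 277.1689],
       [  0.    , 503.8556, 208.6231],
       [  0.    ,   0.    ,   1.    ]]), 'position': array([ 0.055 , -1.0396,  1.1929]), 'rotation': array([ 0.8011, -0.0145, -0.3937])}
wrist {'intrinsics': array([[294.3744,   0.    , 279.2279],
       [  0.    , 294.3744, 209.5044],
       [  0.    ,   0.    ,   1.    ]]), 'position': array([0.1472, 0.5353, 0.3832]), 'rotation': array([-0.2881,  0.0007,  1.1522])}
{'time': 0.15, 'joint_positions': array([ 1.0489,  0.0878,  1.3719, -0.    ,  1.6836, -0.1031]), 'qvel': array([-0.0016, -0.0038, -0.0055,  0.0019, -0.0017,  0.0009]), 'joint_torque': array([  0.0013, -34.0645, -30.2793,   0.0719,   0.0306,  -0.0001]), 'tool_pos': array([0.2235, 0.5021, 0.2296]), 'ee_rot': array([-3.1399, -0.0001,  2.7228]), 'wrist_force': array([-0.7007, -0.0046,  0.1151]), 'wrist_torque': array([ 0.0176, -0.0511,  0.01  ]), 'finger_force': 0.0, 'width': 0.09413794127870678}
```

```bash
sed -i "s/def ray/def RM(c): return R.from_euler('xyz',c['rotation']).as_matrix()\ndef ray/; s/np.array(c\['rotation'\])/RM(c)/g" h.py; cat h.py | head -20; python3 - <<'E'
import cv2
for n in ('scene','side'):
    cv2.imwrite(f'pics/{n}0b.png',cv2.resize(cv2.imread(f'pics/{n}0.png'),(800,600),interpolation=cv2.INTER_CUBIC))
E
```

```text
import numpy as np, cv2
from bench import robot, imaging
from scipy.spatial.transform import Rotation as R
def snap(n,f=None):
    im=imaging.snapshot(n)
    if f: cv2.imwrite('pics/'+f,cv2.cvtColor(im,cv2.COLOR_RGB2BGR))
    return im
def RM(c): return R.from_euler('xyz',c['rotation']).as_matrix()
def ray(c,px):
    K=np.array(c['intrinsics']); d=np.linalg.inv(K)@np.array([px[0],px[1],1.]); d=np.array([d[0],-d[1],-d[2]])
    return np.array(c['position']),RM(c)@d
def onz(c,px,z):
    p,d=ray(c,px); return p+d*(z-p[2])/d[2]
def proj(c,P):
    q=RM(c).T@(np.array(P)-c['position']); q=np.array([q[0],-q[1],-q[2]]); k=np.array(c['intrinsics'])@q; return k[:2]/k[2]
```

View pics/scene0.png

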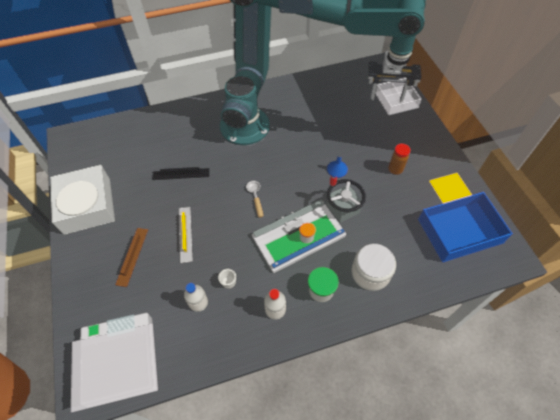

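View pics/side0.png

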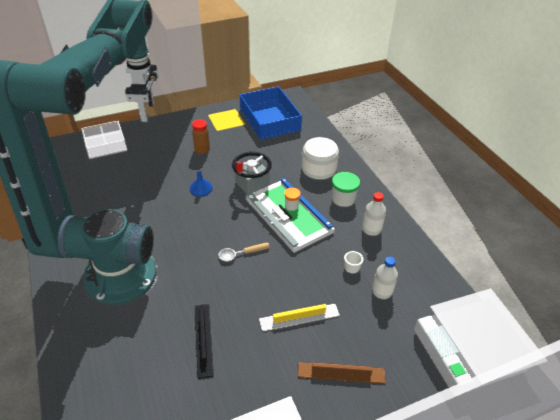

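Scene view: the yellow-railed straightedge is at (185,233); lookalikes are the black one (182,173) and the brown one (132,256), and the yellow sheet at (451,187) is none. The jig is at (300,237), fence on its lower side; orange-lidded pot (307,232), versus the brown jar with red cap (400,158); handwheel (347,195) with red grip near (333,181), versus red caps at (275,295) and (402,150). I pick the yellow rail, the pot on the bed and the red grip on the wheel, and measure them in both views.

```bash
cat > m.py <<'E'
from h import *
np.set_printoptions(precision=4,suppress=True)
RNG={'yellow':((22,120,120),(34,255,255)),'orange':((6,150,150),(16,255,255)),'red':((0,170,110),(4,255,255)),'blue':((105,120,40),(125,255,255)),'green':((45,120,80),(80,255,255))}
def blobs(im,col,box=None,amin=8):
    h=cv2.cvtColor(im,cv2.COLOR_RGB2HSV); m=cv2.inRange(h,*RNG[col])
    n,l,s,c=cv2.connectedComponentsWithStats(m)
    out=[]
    for i in range(1,n):
        if s[i,4]<amin: continue
        if box and not(box[0]<c[i][0]<box[2] and box[1]<c[i][1]<box[3]): continue
        ys,xs=np.nonzero(l==i); out.append((c[i],s[i,4],cv2.minAreaRect(np.c_[xs,ys].astype(np.float32)),np.c_[xs,ys]))
    return out
def tri(a,b):
    (p,d),(q,e)=a,b; d=d/np.linalg.norm(d);e=e/np.linalg.norm(e)
    s=np.linalg.lstsq(np.c_[d,-e],q-p,rcond=None)[0]; A=p+d*s[0];B=q+e*s[1]; return (A+B)/2,np.linalg.norm(A-B)
E
python3 - <<'E'
from m import *
cs={n:imaging.get_calibration(n) for n in ('scene','side')}
I={n:cv2.cvtColor(cv2.imread(f'pics/{n}0.png'),cv2.COLOR_BGR2RGB) for n in cs}
Z={'yellow':.030,'orange':.075,'red':.126,'blue':.034,'green':.02}
for n in cs:
    for col in Z:
        for c,a,r,_ in blobs(I[n],col,amin=15):
            p=onz(cs[n],c,Z[col])
            if not(0.1<p[0]<.9 and abs(p[1])<.7): continue
            bx=cv2.boxPoints(r); w=np.array([onz(cs[n],b,Z[col])[:2] for b in bx])
            print(n,col,c,a,'->',p[:2],'sides',np.linalg.norm(w[1]-w[0]),np.linalg.norm(w[2]-w[1]),w[1]-w[0])
a=cv2.resize(I['scene'][170:280,235:385],(800,586),interpolation=cv2.INTER_CUBIC)
cv2.imwrite('pics/cropjig.png',a[:,:,::-1])
E
```

```text
scene yellow [449.6434 187.1904] 788 -> [0.5601 0.6423] sides 0.15112207595460003 0.11343853441618361 [-0.0021  0.1511]
scene yellow [183.6082 231.848 ] 171 -> [ 0.4427 -0.3339] sides 0.016125261692407227 0.157027076549441 [0.0043 0.0156]
scene orange [304.3   231.725] 40 -> [0.594 0.058] sides 0.03125280398850202 0.04970811291719927 [-0.0109  0.0293]
scene red [401.9808 149.8462] 156 -> [0.409  0.4976] sides 0.0513645066109946 0.05674260444390857 [0.0159 0.0488]
scene red [333.0417 181.1667] 24 -> [0.4618 0.2079] sides 0.013938965258239183 0.021257128283147516 [0.0043 0.0133]
scene red [273.6613 293.7742] 62 -> [ 0.7889 -0.1086] sides 0.02093217222698457 0.02789009664668481 [0.0064 0.0199]
scene blue [337.2766 168.0284] 282 -> [0.3518 0.2776] sides 0.08068412750057498 0.07882134578173412 [-0.0373  0.0715]
scene blue [463.9526 226.4343] 4048 -> [0.7247 0.6037] sides 0.3353127247475824 0.2234269138968503 [-0.0068  0.3352]
scene blue [308.7814 247.306 ] 183 -> [0.635  0.0614] sides 0.2383166581732589 0.010077342477603581 [-0.0448  0.2341]
scene blue [190.1304 287.2174] 69 -> [ 0.6525 -
[... 1360 characters left out ...]
ide blue [286.0851 182.8936] 47 -> [0.6078 0.1662] sides 0.01954167247612083 0.056573511792314145 [0.0161 0.011 ]
side blue [315.1028 211.8224] 214 -> [ 0.6395 -0.0016] sides 0.02165649377262277 0.170659888485936 [0.0183 0.0116]
side blue [389.6882 261.2903] 93 -> [ 0.7557 -0.2755] sides 0.030396041965611065 0.039545640725866624 [ 0.0282 -0.0113]
side green [345.4706 181.658 ] 459 -> [0.8133 0.1092] sides 0.09827850036983801 0.1089403472313532 [ 0.0914 -0.0361]
side green [295.6968 212.5045] 785 -> [0.5852 0.0319] sides 0.07930334345728565 0.26923120600386946 [0.0653 0.0449]
side green [457.1736 369.0413] 121 -> [ 0.7348 -0.6358] sides 0.029802575998397415 0.03272747023450217 [0.0295 0.0041]
```

View pics/cropjig.png

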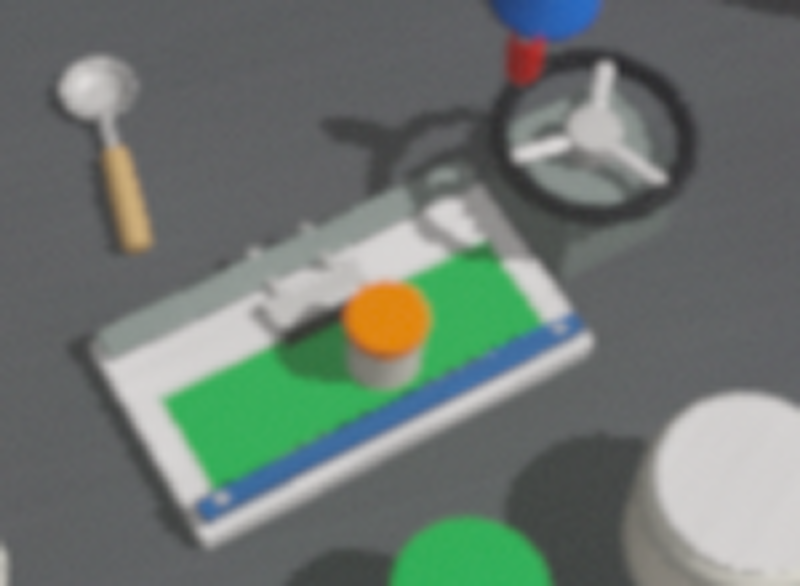

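Scene crop: pot stands mid-bed between pad and fence, orange lid at about (307,230) in the full picture. The red grip is on the wheel's upper left at (333,181), just before the blue funnel. Jig yaw is about 0.19, its centre about (0.57, 0.05). I go over it for a near view.

Request:
{"name": "drive_tool", "arguments": {
  "series": [
    [0.094,[-0.5,-0.272,0],[0,0,0]],
    [0.094,[-0.5,-0.272,0],[0,0,0]],
    [0.094,[-0.5,-0.272,0],[0,0,0]],
    [0.094,[-0.5,-0.272,0],[0,0,0.0]],
    [0.094,[-0.5,-0.272,0],[0,0,0]]
  ]
}}

```text
time: 0.78
tool_pos: [0.4145, 0.2527, 0.2303]
ee_rot: [3.141, -0.0, 2.723]
wrist_force: [0.7, 0.5, 0.0]
width: 0.0943
finger_force: 0.0
```

Request:
{"name": "drive_tool", "arguments": {
  "series": [
    [0.094,[-0.224,-0.122,0],[0,0,0.93]],
    [0.094,[-0.224,-0.122,0],[0,0,0.93]],
    [0.094,[-0.224,-0.122,0],[0,0,0.93]],
    [0.094,[-0.224,-0.122,0],[0,0,0.93]],
    [0.094,[-0.224,-0.122,0],[0,0,0.93]]
  ]
}}

```text
time: 1.4
tool_pos: [0.5702, 0.048, 0.2289]
ee_rot: [-3.139, 0.0, 1.781]
wrist_force: [0.1, 0.4, 0.2]
width: 0.0937
finger_force: 0.0
```

```bash
python3 - <<'E'
from m import *
o=robot.get_obs(); c=imaging.get_calibration('wrist'); print(o['tool_pos'],o['ee_rot'],o['qvel'],c['position'],c['rotation'])
im=snap('wrist','w1.png')
Z={'orange':.079,'red':.148,'blue':.034,'green':.02}
for col in Z:
    for q,a,r,_ in blobs(im,col,amin=40):
        w=np.array([onz(c,b,Z[col])[:2] for b in cv2.boxPoints(r)])
        print(col,q,a,'->',onz(c,q,Z[col])[:2],'sides',np.linalg.norm(w[1]-w[0]),np.linalg.norm(w[2]-w[1]),w[1]-w[0])
E
```

```text
[0.5702 0.048  0.2289] [-3.1395  0.0004  1.7813] [-0.0053  0.0139 -0.029   0.0337  0.0292  1.3834] [0.5528 0.1286 0.3825] [-0.288   0.0017  0.2106]
orange [297.3739 186.5989] 1880 -> [0.5845 0.0691] sides 0.050323573104544814 0.05040757058428969 [0.0492 0.0105]
blue [330.1001 179.0464] 2218 -> [0.6254 0.0775] sides 0.2772734431481291 0.012305569116144612 [-0.0507  0.2726]
green [288.6531 177.3575] 8832 -> [0.5774 0.0667] sides 0.24798035955164346 0.07090930176519758 [-0.0457  0.2437]
green [463.7079 235.9455] 5580 -> [0.8199 0.0389] sides 0.11000102666444588 0.11584461926526199 [0.1076 0.023 ]
```

View pics/w1.png

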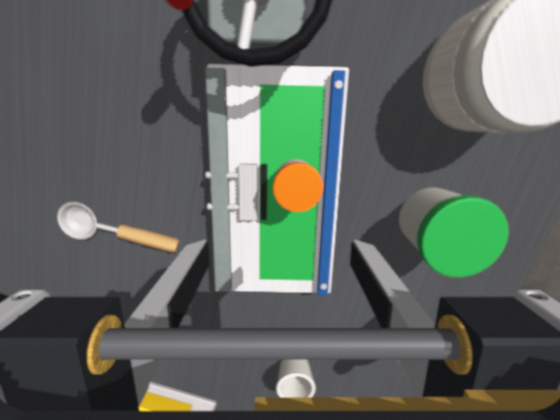

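Wrist view: lid centred at (297,187), fence strip from (338,72) to (323,292), pad dark at (263,192), grip at the top left (178,2). Blue measures 277 x 12 mm (should be 280 x 14), lid 50 (53), so the jig is at (0.5595, 0.0652), yaw 0.185, pot at jig (25, -1) mm. I grasp the pot.

Request:
{"name": "drive_tool", "arguments": {
  "series": [
    [0.094,[0.0175,0.0185,0.05],[0,0,0.037]],
    [0.094,[0.0175,0.0185,0.1],[0,0,0.037]],
    [0.094,[0.0175,0.0185,0.14],[0,0,0.037]],
    [0.094,[0.0175,0.0185,0.161],[0,0,0.037]],
    [0.094,[0.0175,0.0185,0.161],[0,0,0.037]]
  ]
}}

```text
time: 2.08
tool_pos: [0.5808, 0.0735, 0.0669]
ee_rot: [-3.136, -0.001, 1.758]
wrist_force: [1.2, 0.5, -0.2]
width: 0.0942
finger_force: 0.0
```

Request:
{"name": "drive_tool", "arguments": {
  "series": [
    [0.045,[0,0,0],[0,0,0]],
    [0.045,[0,0,0],[0,0,0]],
    [0.045,[0,0,0],[0,0,0]],
    [0.045,[0,0,0],[0,0,0]],
    [0.045,[0,0,0],[0,0,0]]
  ]
}}

```text
time: 2.7
tool_pos: [0.5834, 0.073, 0.07]
ee_rot: [3.14, 0.0, 1.756]
wrist_force: [0.1, -0.1, 1.6]
width: 0.0518
finger_force: 30.0
```

Request:
{"name": "drive_tool", "arguments": {
  "series": [
    [0.045,[0,0,-0.04],[0,0,0]],
    [0.045,[0,0,-0.09],[0,0,0]],
    [0.045,[0,0,-0.09],[0,0,0]]
  ]
}}

```text
time: 3.08
tool_pos: [0.5857, 0.0731, 0.1648]
ee_rot: [3.131, 0.001, 1.756]
wrist_force: [-0.1, 0.3, -1.2]
width: 0.0521
finger_force: 30.0
```

```bash
python3 - <<'E'
from m import *
c=imaging.get_calibration('scene')
for n,p,z in (('scoopbowl',(252,186),.01),('scoopend',(259,215),.01),('cup',(227,278),.03),('SE a',(186,207),.0),('SE b',(186,262),.0),('bb',(195,298),.07),('br',(275,305),.07),('black',(182,173),.02)): print(n,onz(c,p,z)[:2])
cs=imaging.get_calibration('side')
for n,p,z in (('SE a',(262,324),0.),('SE b',(338,315),0.),('cup',(353,262),.03)): print(n,onz(cs,p,z)[:2])
for q in ((.48,-.14,.03),(.5,-.16,.03)): print(proj(c,q),proj(cs,q))
# straightedge line in both views
for n,cc in (('scene',c),('side',cs)):
    im=cv2.cvtColor(cv2.imread(f'pics/{n}0.png'),cv2.COLOR_BGR2RGB)
    b=[b for b in blobs(im,'yellow') if 100<b[1]<600 and 150<b[0][0]<310 and b[0][1]>200][0]
    vx,vy,x0,y0=cv2.fitLine(b[3].astype(np.float32),cv2.DIST_L2,0,.01,.01).ravel()
    t=(b[3]-[x0,y0])@[vx,vy]
    for z in (.02,.036):
        e=[onz(cc,(x0+vx*k,y0+vy*k),z) for k in (t.min(),t.max())]; print(n,z,(e[0]+e[1])[:2]/2,(e[1]-e[0])[:2],np.linalg.norm(e[1]-e[0]),np.arctan2(*(e[1]-e[0])[1::-1]))
E
```

```text
scoopbowl [ 0.3153 -0.0518]
scoopend [ 0.4462 -0.0618]
cup [ 0.6563 -0.2302]
SE a [ 0.3241 -0.3088]
SE b [ 0.5435 -0.3507]
bb [ 0.7075 -0.3398]
br [ 0.8044 -0.1104]
black [ 0.1808 -0.293 ]
SE a [ 0.3295 -0.315 ]
SE b [ 0.5374 -0.3674]
cup [ 0.6541 -0.2341]
[240.0049 225.8359] [287.265  256.2377]
[235.9096 232.1432] [296.0032 259.0617]
scene 0.02 [ 0.4332 -0.3343] [ 0.1565 -0.0237] 0.15832592461109213 -0.15026652692878714
scene 0.036 [ 0.4428 -0.3328] [ 0.1546 -0.0234] 0.15639939995126798 -0.1502665269287868
side 0.02 [ 0.4345 -0.3327] [ 0.1487 -0.0228] 0.15044947214127224 -0.1519301817367577
side 0.036 [ 0.4293 -0.3424] [ 0.1467 -0.0225] 0.148397186697861 -0.15193018173675715
```

Request:
{"name": "drive_tool", "arguments": {
  "series": [
    [0.045,[-0.217,-0.1075,0],[0,0,0]],
    [0.045,[-0.217,-0.1075,0],[0,0,0]],
    [0.045,[-0.217,-0.1075,0],[0,0,0]],
    [0.045,[-0.217,-0.1075,0],[0,0,0]],
    [0.045,[-0.217,-0.1075,0.04],[0,0,0]]
  ]
}}

```text
time: 3.7
tool_pos: [0.5177, -0.1646, 0.1208]
ee_rot: [3.137, 0.004, 1.75]
wrist_force: [0.6, 1.0, -1.5]
width: 0.0523
finger_force: 30.0
```

Request:
{"name": "drive_tool", "arguments": {
  "series": [
    [0.045,[0,0,0],[0,0,0]],
    [0.045,[0,0,0],[0,0,0]]
  ]
}}

```text
time: 3.95
tool_pos: [0.5171, -0.1595, 0.1192]
ee_rot: [-3.141, -0.001, 1.757]
wrist_force: [-0.0, -0.6, -0.9]
width: 0.0524
finger_force: 30.0
```

Request:
{"name": "drive_tool", "arguments": {
  "series": [
    [0.045,[0,0,0.04],[0,0,0]],
    [0.045,[0,0,0.06],[0,0,0]],
    [0.045,[0,0,0.068],[0,0,0]],
    [0.045,[0,0,0.0685],[0,0,0]],
    [0.045,[0,0,0.0685],[0,0,0]]
  ]
}}

```text
time: 4.58
tool_pos: [0.5184, -0.1603, 0.0526]
ee_rot: [3.139, 0.002, 1.756]
wrist_force: [-0.1, 0.3, -1.4]
width: 0.0524
finger_force: 30.0
```

Request:
{"name": "drive_tool", "arguments": {
  "series": [
    [0.094,[0,0,0],[0,0,0]],
    [0.094,[0,0,0],[0,0,0]],
    [0.094,[0,0,0],[0,0,0]],
    [0.094,[0,0,0],[0,0,0]]
  ]
}}

```text
time: 5.08
tool_pos: [0.5173, -0.1601, 0.0511]
ee_rot: [3.141, 0.0, 1.756]
wrist_force: [0.3, 0.4, -0.7]
width: 0.0891
finger_force: 0.0
```

Request:
{"name": "drive_tool", "arguments": {
  "series": [
    [0.094,[0,0,-0.03],[0,0,0]],
    [0.094,[0,0,-0.09],[0,0,0]],
    [0.094,[0,0,-0.15],[0,0,0]],
    [0.094,[0,0,-0.15],[0,0,0]]
  ]
}}

```text
time: 5.58
tool_pos: [0.5201, -0.1613, 0.208]
ee_rot: [3.131, 0.007, 1.756]
wrist_force: [-0.1, -0.4, -0.2]
width: 0.0941
finger_force: 0.0
```

Request:
{"name": "drive_tool", "arguments": {
  "series": [
    [0.094,[-0.157,-0.114,0],[0,0,-0.93]],
    [0.094,[-0.157,-0.114,0],[0,0,-0.93]],
    [0.094,[-0.157,-0.114,0],[0,0,-0.93]],
    [0.094,[-0.157,-0.114,0],[0,0,-0.93]],
    [0.094,[-0.157,-0.114,0],[0,0,-0.93]]
  ]
}}

```text
time: 6.2
tool_pos: [0.4323, -0.3368, 0.199]
ee_rot: [3.141, -0.003, 2.644]
wrist_force: [0.1, 0.3, 0.2]
width: 0.0939
finger_force: 0.0
```

Request:
{"name": "drive_tool", "arguments": {
  "series": [
    [0.094,[0,0,0],[0,0,-0.304]],
    [0.094,[0,0,0],[0,0,-0.304]],
    [0.094,[0,0,0],[0,0,-0.304]]
  ]
}}

```text
time: 6.58
tool_pos: [0.4335, -0.335, 0.1994]
ee_rot: [3.14, -0.002, 2.944]
wrist_force: [1.0, 0.4, 0.6]
width: 0.0945
finger_force: 0.0
```

```bash
python3 - <<'E'
from m import *
o=robot.get_obs(); c=imaging.get_calibration('wrist'); print(o['tool_pos'],o['ee_rot'],o['qvel'])
im=snap('wrist','w2.png')
for q,a,r,pts in blobs(im,'yellow',amin=100):
    for z in (.036,):
        w=np.array([onz(c,b,z)[:2] for b in cv2.boxPoints(r)])
        print(q,a,r,onz(c,q,z)[:2],'sides',np.linalg.norm(w[1]-w[0]),np.linalg.norm(w[2]-w[1]),w[1]-w[0]); print(w)
print('scoop end',onz(imaging.get_calibration('wrist'),(0,0),0))
E
```

```text
[ 0.4335 -0.335   0.1994] [ 3.1402 -0.0021  2.9437] [ 0.0018 -0.0044 -0.0048 -0.0003  0.0001  0.0336]
[278.4502 192.5309] 1264 ((278.45751953125, 194.48092651367188), (129.30445861816406, 10.282743453979492), 87.61405944824219) [ 0.4242 -0.3344] sides 0.010699396704219726 0.1475371561255106 [0.0017 0.0106]
[[ 0.3573 -0.3293]
 [ 0.359  -0.3187]
 [ 0.5048 -0.3412]
 [ 0.503  -0.3532]]
[451.785  245.6533] 949 ((452.5000305175781, 245.0), (37.47665786743164, 31.819805145263672), 45.0) [ 0.5264 -0.1486] sides 0.035085487680766546 0.048925595809257524 [-0.0228  0.0267]
[[ 0.5175 -0.1757]
 [ 0.4948 -0.149 ]
 [ 0.534  -0.1197]
 [ 0.5583 -0.1464]]
scoop end [ 0.1761 -0.5778  0.    ]
```

View pics/w2.png

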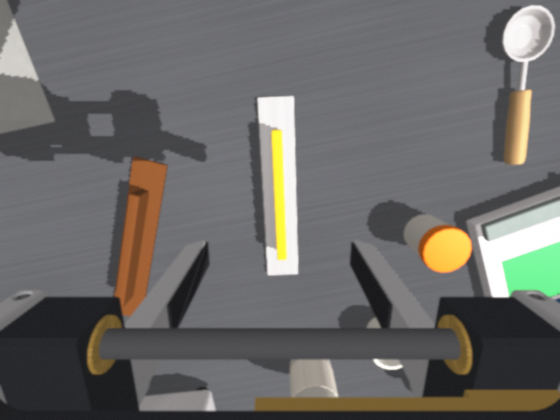

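Wrist view: straightedge in the middle, rail from (277,131) to (282,258), measured 148 x 11 mm (150 x 12) at (0.431, -0.3355), yaw -0.158. The pot stands upright at right (445,248), the brown lookalike is at left (140,235). I grasp the yellow rail.

Request:
{"name": "drive_tool", "arguments": {
  "series": [
    [0.094,[0.0025,-0.001,0.05],[0,0,-0.04]],
    [0.094,[0.0025,-0.001,0.1],[0,0,-0.04]],
    [0.094,[0.0025,-0.001,0.145],[0,0,-0.04]],
    [0.094,[0.0025,-0.001,0.158],[0,0,-0.04]],
    [0.094,[0.0025,-0.001,0.158],[0,0,-0.04]]
  ]
}}

```text
time: 7.25
tool_pos: [0.4312, -0.3356, 0.0426]
ee_rot: [3.141, -0.001, 2.985]
wrist_force: [-0.0, -0.6, -0.6]
width: 0.0941
finger_force: 0.0
```

Request:
{"name": "drive_tool", "arguments": {
  "series": [
    [0.0,[0,0,0],[0,0,0]],
    [0.0,[0,0,0],[0,0,0]],
    [0.0,[0,0,0],[0,0,0]],
    [0.0,[0,0,0],[0,0,0]],
    [0.0,[0,0,0],[0,0,0]]
  ]
}}

```text
time: 7.88
tool_pos: [0.4314, -0.3358, 0.0431]
ee_rot: [3.142, 0.0, 2.985]
wrist_force: [0.3, -0.4, -0.6]
width: 0.0476
finger_force: 0.0
```

Request:
{"name": "drive_tool", "arguments": {
  "series": [
    [0.0,[0,0,0],[0,0,0]],
    [0.0,[0,0,0],[0,0,0]],
    [0.0,[0,0,0],[0,0,0]]
  ]
}}

```text
time: 8.25
tool_pos: [0.4314, -0.3358, 0.0429]
ee_rot: [3.141, -0.0, 2.985]
wrist_force: [0.2, 0.8, 0.5]
width: 0.0175
finger_force: 0.0
```

Request:
{"name": "drive_tool", "arguments": {
  "series": [
    [0.0,[0,0,0],[0,0,0]],
    [0.0,[0,0,0],[0,0,0]],
    [0.0,[0,0,0],[0,0,0]]
  ]
}}

```text
time: 8.62
tool_pos: [0.4314, -0.3356, 0.0429]
ee_rot: [3.141, -0.0, 2.985]
wrist_force: [-0.0, 0.5, -0.1]
width: 0.0124
finger_force: 30.0
```

Request:
{"name": "drive_tool", "arguments": {
  "series": [
    [0.0,[0,0,-0.03],[0,0,0]],
    [0.0,[0,0,-0.08],[0,0,0]],
    [0.0,[0,0,-0.12],[0,0,0]],
    [0.0,[0,0,-0.12],[0,0,0]],
    [0.0,[0,0,-0.12],[0,0,0]]
  ]
}}

```text
time: 9.25
tool_pos: [0.4306, -0.3353, 0.161]
ee_rot: [3.14, -0.003, 2.985]
wrist_force: [-0.5, 0.3, -1.2]
width: 0.0118
finger_force: 30.0
```

Request:
{"name": "drive_tool", "arguments": {
  "series": [
    [0.0,[-0.099,0.428,0],[0,0,1.229]],
    [0.0,[-0.099,0.428,0],[0,0,1.229]],
    [0.0,[-0.099,0.428,0],[0,0,1.229]],
    [0.0,[-0.099,0.428,0],[0,0,1.229]],
    [0.0,[-0.099,0.428,0],[0,0,1.229]]
  ]
}}

```text
time: 9.88
tool_pos: [0.5372, -0.0716, 0.1596]
ee_rot: [-3.138, -0.004, 2.13]
wrist_force: [1.1, -1.3, -1.3]
width: 0.0118
finger_force: 30.0
```

Request:
{"name": "drive_tool", "arguments": {
  "series": [
    [0.0,[0.0826,0.0958,0],[0,0,0.295]],
    [0.0,[0.0826,0.0958,0],[0,0,0.295]],
    [0.0,[0.0826,0.0958,0],[0,0,0.295]],
    [0.0,[0.0826,0.0958,0],[0,0,0.295]],
    [0.0,[0.0826,0.0958,0],[0,0,0.295]]
  ]
}}

```text
time: 10.5
tool_pos: [0.5743, 0.0459, 0.1618]
ee_rot: [-3.139, -0.0, 1.839]
wrist_force: [-0.2, -0.0, -1.6]
width: 0.0116
finger_force: 30.0
```

```bash
python3 - <<'E'
from m import *
o=robot.get_obs(); c=imaging.get_calibration('wrist'); print(o['tool_pos'],o['ee_rot'],o['qvel'])
im=snap('wrist','w3.png')
for col,z in (('yellow',.161-.043+.036),('blue',.034),('green',.02)):
  for q,a,r,pts in blobs(im,col,amin=300):
        w=np.array([onz(c,b,z)[:2] for b in cv2.boxPoints(r)])
        if np.linalg.norm(w.mean(0)-[.58,.06])>.1: continue
        L=w[1]-w[0] if np.linalg.norm(w[1]-w[0])>np.linalg.norm(w[2]-w[1]) else w[2]-w[1]
        print(col,w.mean(0),'sides',np.linalg.norm(w[1]-w[0]),np.linalg.norm(w[2]-w[1]),'ang',np.arctan(-L[0]/L[1]))
E
```

```text
[0.5743 0.0459 0.1618] [-3.1392 -0.      1.8394] [-0.0118 -0.0099 -0.0092  0.0043  0.0001  0.0049]
yellow [0.5699 0.0602] sides 0.11923744568325609 0.011203553837222676 ang 0.2589065895806001
blue [0.6243 0.078 ] sides 0.23696510556991307 0.013429293129001032 ang 0.17868838034666515
green [0.5761 0.0765] sides 0.19189274295518813 0.0726008563036201 ang 0.15692045567543098
```

View pics/w3.png

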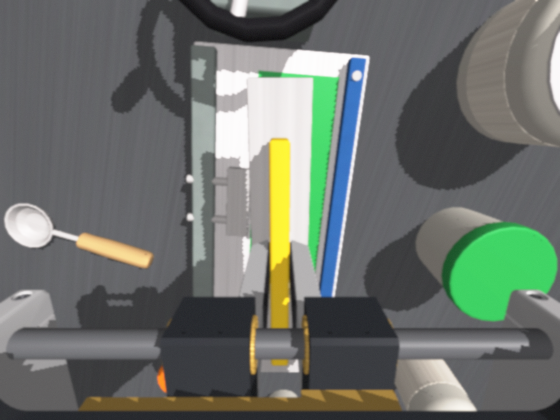

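Wrist view: straightedge held over the bed, rail (280,140)-(280,360) centred between the fingers; fence from (358,65) to (327,295). It still wants 0.08 rad of turn and about 33 mm of shift.

Request:
{"name": "drive_tool", "arguments": {
  "series": [
    [0.0,[0.0195,0.0267,0],[0,0,0.081]],
    [0.0,[0.0195,0.0267,0.03],[0,0,0.081]],
    [0.0,[0.0195,0.0267,0.07],[0,0,0.081]],
    [0.0,[0.0195,0.0267,0.07],[0,0,0.081]],
    [0.0,[0.0195,0.0267,0.07],[0,0,0.081]]
  ]
}}

```text
time: 11.18
tool_pos: [0.5963, 0.0724, 0.0945]
ee_rot: [3.14, 0.0, 1.758]
wrist_force: [-0.6, -0.3, -1.2]
width: 0.0118
finger_force: 30.0
```

```bash
cat > w.py <<'E'
from m import *
import sys
o=robot.get_obs(); c=imaging.get_calibration('wrist'); print(o['tool_pos'],o['ee_rot'],o['wrist_force'])
im=snap('wrist',sys.argv[1]); hs=o['tool_pos'][2]-.043
J=np.array([.5595,.0652]); a=.185; X=np.array([np.cos(a),np.sin(a)]); Y=np.array([-X[1],X[0]])
for col,z in (('yellow',hs+.036),('blue',.034),('green',.02)):
  for q,ar,r,pts in blobs(im,col,amin=300):
        # edges of the strip: leftmost/rightmost pixel per row, fitted as lines
        rows=[y for y in np.unique(pts[:,1]) if 60<y<230]
        if len(rows)<60: continue
        for nm,f,o_ in (('min',np.min,-.5),('max',np.max,.5)):
            e=np.array([onz(c,(f(pts[pts[:,1]==y,0])+o_,y),z)[:2] for y in rows]); j=np.c_[(e-J)@X,(e-J)@Y]
            k=np.polyfit(j[:,1],j[:,0],1); 
            res=j[:,0]-np.polyval(k,j[:,1]); g=abs(res)<.002; k=np.polyfit(j[g,1],j[g,0],1)
            print(col,nm,'jig x at y=0: %.4f slope %.4f  y %.3f..%.3f'%(k[1],k[0],j[:,1].min(),j[:,1].max()))
print('tcp in jig',(o['tool_pos'][:2]-J)@X,(o['tool_pos'][:2]-J)@Y)
E
python3 w.py w4.png
```

```text
[0.5963 0.0724 0.0945] [3.1396 0.0003 1.7584] [-0.5988 -0.3343 -1.1738]
yellow min jig x at y=0: 0.0310 slope 0.0010  y 0.023..0.075
yellow max jig x at y=0: 0.0425 slope -0.0027  y 0.023..0.075
blue min jig x at y=0: 0.0609 slope -0.0076  y 0.004..0.119
blue max jig x at y=0: 0.0738 slope -0.0068  y 0.004..0.119
green min jig x at y=0: -0.0182 slope -0.0110  y -0.002..0.104
green max jig x at y=0: 0.0126 slope -0.0039  y -0.002..0.104
tcp in jig 0.03747960948035258 0.0003493183645562219
```

Request:
{"name": "drive_tool", "arguments": {
  "series": [
    [0.0,[0,0,0.02],[0,0,-0.006]],
    [0.0,[0,0,0.03],[0,0,-0.006]],
    [0.0,[0,0,0.03],[0,0,-0.006]],
    [0.0,[0,0.002,0.03],[0,0,-0.006]],
    [0.0,[0,0.003,0.03],[0,0,-0.006]]
  ]
}}

```text
time: 11.85
tool_pos: [0.5991, 0.074, 0.0638]
ee_rot: [3.14, 0.0, 1.766]
wrist_force: [-0.0, -0.2, -1.9]
width: 0.0119
finger_force: 30.0
```

Request:
{"name": "drive_tool", "arguments": {
  "series": [
    [0.0,[0,0.0005,0],[0,0,0]],
    [0.0,[0,0.001,0],[0,0,0]],
    [0.0,[0,0.001,0],[0,0,0]]
  ]
}}

```text
time: 12.22
tool_pos: [0.5995, 0.0741, 0.063]
ee_rot: [3.142, -0.0, 1.766]
wrist_force: [0.3, 0.7, -2.3]
width: 0.0117
finger_force: 30.0
```

Request:
{"name": "drive_tool", "arguments": {
  "series": [
    [0.0,[0,0.0005,0],[0,0,0]],
    [0.0,[0,0.001,0],[0,0,0]],
    [0.0,[0,0.001,0],[0,0,0]]
  ]
}}

```text
time: 12.6
tool_pos: [0.6003, 0.0743, 0.0629]
ee_rot: [-3.141, -0.0, 1.766]
wrist_force: [-0.2, 0.7, -1.8]
width: 0.0119
finger_force: 30.0
```

Request:
{"name": "drive_tool", "arguments": {
  "series": [
    [0.0,[0,0.0005,0],[0,0,0]],
    [0.0,[0,0.001,0],[0,0,0]],
    [0.0,[0,0.001,0],[0,0,0]]
  ]
}}

```text
time: 12.98
tool_pos: [0.6004, 0.0744, 0.0629]
ee_rot: [-3.139, -0.0, 1.766]
wrist_force: [-5.2, 0.1, 0.9]
width: 0.0118
finger_force: 30.0
```

Contact with the fence (-5 N). Seat it down lightly and release.

Request:
{"name": "drive_tool", "arguments": {
  "series": [
    [0.0,[0,0.0005,0.0005],[0,0,0]],
    [0.0,[0,0.0005,0.001],[0,0,0]],
    [0.0,[0,0.0005,0.001],[0,0,0]]
  ]
}}

```text
time: 13.35
tool_pos: [0.6004, 0.0744, 0.0629]
ee_rot: [-3.138, -0.0, 1.766]
wrist_force: [-7.9, -1.8, 6.1]
width: 0.0121
finger_force: 30.0
```

Request:
{"name": "drive_tool", "arguments": {
  "series": [
    [0.03,[0,0,0],[0,0,0]],
    [0.03,[0,0,0],[0,0,0]],
    [0.03,[0,0,0],[0,0,0]]
  ]
}}

```text
time: 13.72
tool_pos: [0.6027, 0.0747, 0.0624]
ee_rot: [3.14, 0.0, 1.766]
wrist_force: [0.4, 0.5, 0.4]
width: 0.03
finger_force: 0.0
```

Request:
{"name": "drive_tool", "arguments": {
  "series": [
    [0.04,[0,0,-0.02],[0,0,0]],
    [0.05,[0,0,-0.06],[0,0,0]],
    [0.05,[0,0,-0.12],[0,0,0]],
    [0.05,[0,0,-0.15],[0,0,0]],
    [0.05,[0,0,-0.15],[0,0,0]]
  ]
}}

```text
time: 14.35
tool_pos: [0.6039, 0.0747, 0.2159]
ee_rot: [3.133, 0.001, 1.766]
wrist_force: [-0.3, 0.0, 0.1]
width: 0.0498
finger_force: 0.0
```

```bash
sed -i 's/^hs=/#/; s/hs=o\[.*$/hs=.02/' w.py; python3 w.py w5.png
```

```text
[0.6039 0.0747 0.2159] [3.1334 0.0012 1.7659] [-0.3125  0.0449  0.0983]
yellow min jig x at y=0: 0.0354 slope -0.0117  y -0.032..0.075
yellow max jig x at y=0: 0.0465 slope -0.0111  y -0.032..0.075
blue min jig x at y=0: 0.0613 slope -0.0059  y -0.040..0.119
blue max jig x at y=0: 0.0733 slope -0.0078  y -0.040..0.119
green min jig x at y=0: -0.0131 slope -0.0732  y -0.046..0.104
green max jig x at y=0: 0.0196 slope -0.0098  y -0.046..0.104
tcp in jig 0.04535561734643267 0.0011988198699071928
```

View pics/w5.png

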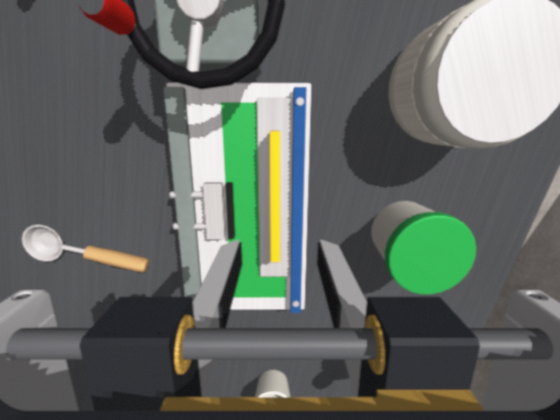

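Wrist view: straightedge lies on the bed, rail (275,131)-(275,262), plate edge along the fence (299,90)-(296,308), ends inside the bed. Rail-to-fence distance measures 26.4 mm (27 expected) and the two are parallel within 5 mrad, so flush. The grip is at top left (108,15). Now over to the wheel.

Request:
{"name": "drive_tool", "arguments": {
  "series": [
    [0.06,[0.113,-0.084,-0.034],[0,0,0]],
    [0.06,[0.113,-0.084,-0.034],[0,0,0]],
    [0.06,[0.113,-0.084,-0.034],[0,0,0]],
    [0.06,[0.113,-0.084,-0.034],[0,0,0]],
    [0.06,[0.113,-0.084,-0.034],[0,0,0]]
  ]
}}

```text
time: 15.02
tool_pos: [0.4981, 0.1683, 0.2442]
ee_rot: [-3.139, 0.001, 1.765]
wrist_force: [-0.0, 0.3, 0.4]
width: 0.0605
finger_force: 0.0
```

```bash
python3 - <<'E'
from m import *
o=robot.get_obs(); c=imaging.get_calibration('wrist'); print(o['tool_pos'],o['ee_rot'],o['qvel'])
im=snap('wrist','w6.png')
A=np.array([.5022,.2575])
for q,a,r,pts in blobs(im,'red',amin=60):
    # top disc: pixels; report centroid rays at several heights
    print(q,a,r)
    for z in (.126,.148): p=onz(c,q,z)[:2]; print(z,p,np.linalg.norm(p-A),np.arctan2(*(p-A)[::-1]))
# dark rim
h=cv2.cvtColor(im,cv2.COLOR_RGB2GRAY); m=(h<32).astype(np.uint8)
n,l,s,cc=cv2.connectedComponentsWithStats(m)
for i in range(1,n):
    if s[i,4]>1500: print('dark',s[i],cc[i])
print('axis px',proj(c,[*A,.1]), [proj(c,[A[0]+.069*np.cos(t),A[1]+.069*np.sin(t),.099]).round() for t in (0,1.57,3.14,4.71)])
E
```

```text
[0.4981 0.1683 0.2442] [-3.1392  0.0008  1.7648] [-0.0128  0.0061 -0.0099  0.0041  0.0062  0.0014]
[244.3607 157.7008] 244 ((242.96047973632812, 159.7245330810547), (24.895458221435547, 20.837406158447266), 46.84761428833008)
0.126 [0.4561 0.2123] 0.06452977965464514 -2.366035128082448
0.148 [0.4582 0.2153] 0.0609546572468873 -2.3769468601335153
axis px [302.0644 117.5767] [array([371., 132.]), array([318.,  39.]), array([232., 103.]), array([288., 186.])]
```

View pics/w6.png

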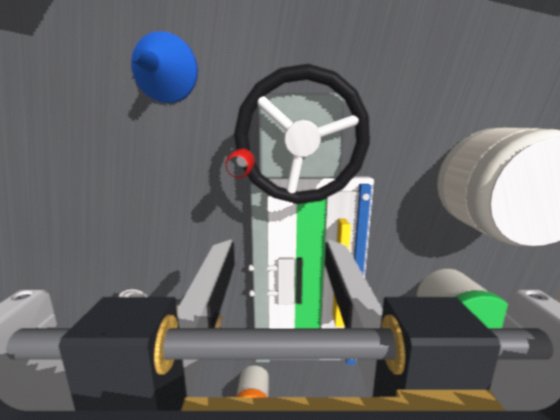

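```bash
python3 - <<'E'
from m import *
c=imaging.get_calibration('wrist'); print(c['position'],c['rotation'])
print('rim centre',onz(c,(302,133.5),.092),'bottom',onz(c,(294,202),.09),'top',onz(c,(310,65),.09),'fence end',onz(c,(366,183),.034),'grip top',onz(c,(239,159),.148),'bed corner',onz(c,(374,178),.02))
J=np.array([.5596,.06485]);a=.19;X=np.array([np.cos(a),np.sin(a)]);Y=np.array([-X[1],X[0]])
for p in ((67,140,34),(80,145,20)): print(p,J+p[0]/1e3*X+p[1]/1e3*Y)
im=cv2.cvtColor(cv2.imread('pics/w6.png'),cv2.COLOR_BGR2RGB)
g=cv2.cvtColor(im,cv2.COLOR_RGB2GRAY)
m=((g<45)*255).astype(np.uint8); m[:, :225]=0; m[:,380:]=0; m[:50]=0; m[215:]=0
m=cv2.morphologyEx(m,cv2.MORPH_OPEN,np.ones((5,5)))
ct=max(cv2.findContours(m,cv2.RETR_EXTERNAL,cv2.CHAIN_APPROX_NONE)[0],key=cv2.contourArea)
e=cv2.fitEllipse(cv2.convexHull(ct)); print(e, onz(c,e[0],.092))
# first view of the bench features from scene for wheel: rim
for n in ('scene','side'):
    cc=imaging.get_calibration(n); print(n,[proj(cc,[x,y,.095]) for x,y in ((.5022,.2575),(.505,.238))])
E
```

```text
[0.4821 0.249  0.398 ] [-0.2881  0.0019  0.1936]
rim centre [0.5062 0.2426 0.092 ] bottom [0.5132 0.1707 0.09  ] top [0.5003 0.3058 0.09  ] fence end [0.6024 0.1981 0.034 ] grip top [0.4541 0.2132 0.148 ] bed corner [0.6154 0.2045 0.02  ]
(67, 140, 34) [0.599 0.215]
(80, 145, 20) [0.6108 0.2223]
((298.1678771972656, 125.4805908203125), (111.71965026855469, 125.36605834960938), 86.70453643798828) [0.5007 0.2495 0.092 ]
scene [array([349.5881, 191.66  ]), array([344.7218, 193.7205])]
side [array([248.1812, 160.8809]), array([250.9033, 164.003 ])]
```

```bash
python3 - <<'E'
from m import *
K=imaging.get_calibration('wrist')['intrinsics']
def T(p,r): M=np.eye(4);M[:3,:3]=R.from_euler('xyz',r).as_matrix();M[:3,3]=p;return M
t6=T([.4981,.1683,.2442],[-3.1392,.0008,1.7648]); c6=T([.4821,.249,.398],[-.2881,.0019,.1936])
o=np.linalg.inv(t6)@c6
t1=T([.5702,.048,.2289],[-3.1395,.0004,1.7813]); c1=T([.5528,.1286,.3825],[-.288,.0017,.2106])
print(o[:3,3],(np.linalg.inv(t1)@c1)[:3,3])
c5=T([.6039,.0747,.2159],[3.1334,.0012,1.7659])@o
def C(M): return dict(intrinsics=K,position=M[:3,3],rotation=R.from_matrix(M[:3,:3]).as_euler('xyz'))
for f,M in (('w1',c1),('w5',c5),('w6',c6)):
    im=cv2.cvtColor(cv2.imread(f'pics/{f}.png'),cv2.COLOR_BGR2RGB); c=C(M)
    b=[b for b in blobs(im,'blue',amin=500) if b[0][0]>250 and b[0][1]<340][:]
    for q in b:
        p=q[3]; 
        for nm,i in (('far',p[:,1].min()),('near',p[:,1].max())):
            x=p[abs(p[:,1]-i)<4,0].mean(); print(f,nm,(round(x,1),i),onz(c,(x,i),.034)[:2])
E
```

```text
[ 0.0821 -0.0005 -0.1539] [ 0.0824 -0.0005 -0.1536]
w1 far (np.float64(338.2), np.int64(71)) [0.6036 0.1939]
w1 near (np.float64(322.4), np.int64(295)) [ 0.656 -0.078]
w5 far (np.float64(299.2), np.int64(88)) [0.6032 0.1938]
w5 near (np.float64(293.1), np.int64(303)) [ 0.651  -0.0643]
w6 far (np.float64(364.9), np.int64(185)) [0.6017 0.1954]
w6 near (np.float64(361.6), np.int64(271)) [0.6301 0.0784]
```

Wrist view: wheel rim centred at (302,134), grip top at (239,159), funnel clear at (165,68). Corrected fence ends give the jig at (0.564, 0.0453), yaw 0.19: the straightedge lies 22 mm off bed centre lengthwise, still wholly on it (ends at -88 and +132 of ±145). Wheel axis (0.5066, 0.2385), wheel at about -0.26 rad.

Request:
{"name": "drive_tool", "arguments": {
  "series": [
    [0.06,[0.052,-0.037,0],[0,0,0]],
    [0.06,[0.052,-0.037,0.0],[0,0,0]],
    [0.06,[0.052,-0.037,0.05],[0,0,0]],
    [0.06,[0.052,-0.037,0.1],[0,0,0]],
    [0.06,[0.052,-0.037,0.11],[0,0,0]]
  ]
}}

```text
time: 15.7
tool_pos: [0.4497, 0.2111, 0.1315]
ee_rot: [-3.133, 0.002, 1.764]
wrist_force: [0.4, 0.6, -0.0]
width: 0.0602
finger_force: 0.0
```

Request:
{"name": "drive_tool", "arguments": {
  "series": [
    [0.01,[0,0,0],[0,0,0]],
    [0.01,[0,0,0],[0,0,0]],
    [0.01,[0,0,0],[0,0,0]],
    [0.01,[0,0,0],[0,0,0]],
    [0.01,[0,0,0],[0,0,0]]
  ]
}}

```text
time: 16.32
tool_pos: [0.4521, 0.2133, 0.1373]
ee_rot: [3.139, -0.0, 1.766]
wrist_force: [0.9, 0.5, 3.3]
width: 0.0226
finger_force: 30.0
```

```bash
cat > arc.py <<'E'
import sys,numpy as np
f0,r,st=map(float,sys.argv[1:4])   # deg, m, deg per row
yaw=1.766
P=lambda f: r*np.array([np.cos(np.radians(f)-yaw),np.cos(np.radians(f)-yaw+np.pi/2)])
for k in range(4):
    print(f0-5*k*st,[[0.01,[*(P(f0-(5*k+i)*st)-P(f0-5*k*st)).round(4).tolist(),0],[0,0,0]] for i in range(1,6)])
E
python3 arc.py 205 .062 20
```

```text
205.0 [[0.01, [0.0215, -0.0014, 0], [0, 0, 0]], [0.01, [0.0422, 0.0046, 0], [0, 0, 0]], [0.01, [0.0595, 0.0173, 0], [0, 0, 0]], [0.01, [0.0715, 0.0352, 0], [0, 0, 0]], [0.01, [0.0767, 0.0561, 0], [0, 0, 0]]]
105.0 [[0.01, [-0.0023, 0.0214, 0], [0, 0, 0]], [0.01, [-0.0118, 0.0407, 0], [0, 0, 0]], [0.01, [-0.0274, 0.0556, 0], [0, 0, 0]], [0.01, [-0.0471, 0.0643, 0], [0, 0, 0]], [0.01, [-0.0685, 0.0658, 0], [0, 0, 0]]]
5.0 [[0.01, [-0.0207, -0.006, 0], [0, 0, 0]], [0.01, [-0.0381, -0.0187, 0], [0, 0, 0]], [0.01, [-0.05, -0.0366, 0], [0, 0, 0]], [0.01, [-0.0552, -0.0575, 0], [0, 0, 0]], [0.01, [-0.0529, -0.0789, 0], [0, 0, 0]]]
-95.0 [[0.01, [0.0095, -0.0193, 0], [0, 0, 0]], [0.01, [0.025, -0.0342, 0], [0, 0, 0]], [0.01, [0.0447, -0.0429, 0], [0, 0, 0]], [0.01, [0.0662, -0.0444, 0], [0, 0, 0]], [0.01, [0.0869, -0.0384, 0], [0, 0, 0]]]
```

Request:
{"name": "drive_tool", "arguments": {
  "series": [
    [0.01,[0.0215,-0.0014,0],[0,0,0]],
    [0.01,[0.0422,0.0046,0],[0,0,0]],
    [0.01,[0.0595,0.0173,0],[0,0,0]],
    [0.01,[0.0715,0.0352,0],[0,0,0]],
    [0.01,[0.0767,0.0561,0],[0,0,0]]
  ]
}}

```text
time: 16.95
tool_pos: [0.4889, 0.3037, 0.1374]
ee_rot: [-3.139, -0.008, 1.769]
wrist_force: [-4.8, 5.5, 5.6]
width: 0.022
finger_force: 30.0
```

Request:
{"name": "drive_tool", "arguments": {
  "series": [
    [0.01,[0,0,0],[0,0,0]],
    [0.01,[0,0,0],[0,0,0]]
  ]
}}

```text
time: 17.2
tool_pos: [0.4914, 0.3041, 0.1374]
ee_rot: [3.138, -0.01, 1.768]
wrist_force: [-1.4, 11.3, 2.1]
width: 0.0224
finger_force: 30.0
```

```bash
python3 arc.py 103.6 .062 20
```

```text
103.6 [[0.01, [-0.0028, 0.0213, 0], [0, 0, 0]], [0.01, [-0.0128, 0.0404, 0], [0, 0, 0]], [0.01, [-0.0287, 0.055, 0], [0, 0, 0]], [0.01, [-0.0486, 0.0632, 0], [0, 0, 0]], [0.01, [-0.0701, 0.0641, 0], [0, 0, 0]]]
3.5999999999999943 [[0.01, [-0.0205, -0.0065, 0], [0, 0, 0]], [0.01, [-0.0376, -0.0196, 0], [0, 0, 0]], [0.01, [-0.0491, -0.0378, 0], [0, 0, 0]], [0.01, [-0.0538, -0.0588, 0], [0, 0, 0]], [0.01, [-0.0509, -0.0802, 0], [0, 0, 0]]]
-96.4 [[0.01, [0.01, -0.0191, 0], [0, 0, 0]], [0.01, [0.0259, -0.0336, 0], [0, 0, 0]], [0.01, [0.0458, -0.0418, 0], [0, 0, 0]], [0.01, [0.0673, -0.0427, 0], [0, 0, 0]], [0.01, [0.0878, -0.0362, 0], [0, 0, 0]]]
-196.4 [[0.01, [0.0171, 0.0131, 0], [0, 0, 0]], [0.01, [0.0286, 0.0313, 0], [0, 0, 0]], [0.01, [0.0332, 0.0523, 0], [0, 0, 0]], [0.01, [0.0304, 0.0737, 0], [0, 0, 0]], [0.01, [0.0204, 0.0928, 0], [0, 0, 0]]]
```

Request:
{"name": "drive_tool", "arguments": {
  "series": [
    [0.01,[0.002,0.0213,0],[0,0,0]],
    [0.01,[-0.008,0.0404,0],[0,0,0]],
    [0.01,[-0.0239,0.055,0],[0,0,0]],
    [0.01,[-0.0438,0.0632,0],[0,0,0]],
    [0.01,[-0.0653,0.0641,0],[0,0,0]]
  ]
}}

```text
time: 17.82
tool_pos: [0.5679, 0.2474, 0.1373]
ee_rot: [3.14, -0.002, 1.766]
wrist_force: [-4.6, 3.3, 6.8]
width: 0.0223
finger_force: 30.0
```

Request:
{"name": "drive_tool", "arguments": {
  "series": [
    [0.01,[0,0,0],[0,0,0]],
    [0.01,[0,0,0],[0,0,0]]
  ]
}}

```text
time: 18.08
tool_pos: [0.5679, 0.2452, 0.1373]
ee_rot: [3.14, 0.002, 1.764]
wrist_force: [-0.8, -1.0, 6.3]
width: 0.0225
finger_force: 30.0
```

Request:
{"name": "drive_tool", "arguments": {
  "series": [
    [0.01,[-0.0205,-0.0065,0],[0,0,0]],
    [0.01,[-0.0376,-0.0196,0],[0,0,0]],
    [0.01,[-0.0491,-0.0378,0],[0,0,0]],
    [0.01,[-0.0538,-0.0588,0],[0,0,0]],
    [0.01,[-0.0509,-0.0802,0],[0,0,0]]
  ]
}}

```text
time: 18.7
tool_pos: [0.4992, 0.1823, 0.1373]
ee_rot: [3.136, -0.003, 1.765]
wrist_force: [3.6, 8.7, 2.9]
width: 0.0222
finger_force: 30.0
```

Request:
{"name": "drive_tool", "arguments": {
  "series": [
    [0.01,[0,0,0],[0,0,0]],
    [0.01,[0,0,0],[0,0,0]]
  ]
}}

```text
time: 18.95
tool_pos: [0.498, 0.1826, 0.1373]
ee_rot: [3.14, -0.003, 1.766]
wrist_force: [-0.6, 4.7, 5.9]
width: 0.0221
finger_force: 30.0
```

Request:
{"name": "drive_tool", "arguments": {
  "series": [
    [0.01,[0.01,-0.0191,0],[0,0,0]],
    [0.01,[0.0259,-0.0336,0],[0,0,0]],
    [0.01,[0.0458,-0.0418,0],[0,0,0]],
    [0.01,[0.0565,-0.043,0],[0,0,0]],
    [0.01,[0.0673,-0.0427,0],[0,0,0]]
  ]
}}

```text
time: 19.58
tool_pos: [0.444, 0.2387, 0.1372]
ee_rot: [3.139, 0.003, 1.765]
wrist_force: [3.7, -3.1, 5.5]
width: 0.0219
finger_force: 30.0
```

Request:
{"name": "drive_tool", "arguments": {
  "series": [
    [0.01,[0,0,0],[0,0,0]],
    [0.01,[0,0,0],[0,0,0]]
  ]
}}

```text
time: 19.82
tool_pos: [0.4439, 0.2399, 0.1372]
ee_rot: [3.139, 0.0, 1.766]
wrist_force: [1.6, 1.5, 7.2]
width: 0.0226
finger_force: 30.0
```

```bash
python3 arc.py -176.4 .062 5; python3 -c "
from m import *
o=robot.get_obs(); p=o['tool_pos'][:2]-[.506,.244]; print(p,np.linalg.norm(p),np.degrees(np.arctan2(p[1],p[0])))"
```

```text
-176.4 [[0.01, [0.0053, 0.0009, 0], [0, 0, 0]], [0.01, [0.0105, 0.0024, 0], [0, 0, 0]], [0.01, [0.0156, 0.0042, 0], [0, 0, 0]], [0.01, [0.0205, 0.0065, 0], [0, 0, 0]], [0.01, [0.0252, 0.0092, 0], [0, 0, 0]]]
-201.4 [[0.01, [0.0044, 0.0031, 0], [0, 0, 0]], [0.01, [0.0086, 0.0066, 0], [0, 0, 0]], [0.01, [0.0124, 0.0104, 0], [0, 0, 0]], [0.01, [0.0159, 0.0146, 0], [0, 0, 0]], [0.01, [0.0189, 0.019, 0], [0, 0, 0]]]
-226.4 [[0.01, [0.0027, 0.0047, 0], [0, 0, 0]], [0.01, [0.005, 0.0096, 0], [0, 0, 0]], [0.01, [0.0068, 0.0147, 0], [0, 0, 0]], [0.01, [0.0082, 0.0199, 0], [0, 0, 0]], [0.01, [0.0091, 0.0252, 0], [0, 0, 0]]]
-251.4 [[0.01, [0.0005, 0.0054, 0], [0, 0, 0]], [0.01, [0.0005, 0.0108, 0], [0, 0, 0]], [0.01, [-0.0, 0.0162, 0], [0, 0, 0]], [0.01, [-0.001, 0.0215, 0], [0, 0, 0]], [0.01, [-0.0024, 0.0267, 0], [0, 0, 0]]]
[-0.0621 -0.0041] 0.06220819555269167 -176.18710204810006
```

Turned 386° minus the start offset so far; a few small steps up to the stop, watching the force.

Request:
{"name": "drive_tool", "arguments": {
  "series": [
    [0.01,[0.0053,0.0009,0],[0,0,0]],
    [0.01,[0.0105,0.0024,0],[0,0,0]],
    [0.01,[0.0105,0.0024,0],[0,0,0]]
  ]
}}

```text
time: 20.2
tool_pos: [0.4441, 0.2498, 0.1372]
ee_rot: [3.14, 0.002, 1.766]
wrist_force: [1.7, -0.8, 7.9]
width: 0.0223
finger_force: 30.0
```

Request:
{"name": "drive_tool", "arguments": {
  "series": [
    [0.01,[0.0025,0.001,0],[0,0,0]],
    [0.01,[0.005,0.002,0],[0,0,0]],
    [0.01,[0.005,0.002,0],[0,0,0]]
  ]
}}

```text
time: 20.58
tool_pos: [0.4444, 0.2523, 0.1372]
ee_rot: [-3.14, 0.007, 1.765]
wrist_force: [-1.7, -7.7, 11.1]
width: 0.0224
finger_force: 30.0
```

Request:
{"name": "drive_tool", "arguments": {
  "series": [
    [0.01,[0.0015,0.0005,0],[0,0,0]],
    [0.01,[0.003,0.001,0],[0,0,0]],
    [0.01,[0.003,0.001,0],[0,0,0]]
  ]
}}

```text
time: 20.95
tool_pos: [0.4444, 0.2526, 0.1371]
ee_rot: [-3.137, 0.013, 1.763]
wrist_force: [-2.6, -15.0, 13.3]
width: 0.0225
finger_force: 30.0
```

Firmly at the stop (no motion, force up to 15 N). Release, retreat upward and look.

Request:
{"name": "drive_tool", "arguments": {
  "series": [
    [0.06,[0,0,0],[0,0,0]],
    [0.06,[0,0,0],[0,0,0]],
    [0.06,[0,0,0],[0,0,0]],
    [0.06,[0,0,0],[0,0,0]]
  ]
}}

```text
time: 21.45
tool_pos: [0.4446, 0.259, 0.1355]
ee_rot: [-3.14, 0.0, 1.766]
wrist_force: [-0.4, -0.4, -0.1]
width: 0.0582
finger_force: 0.0
```

Request:
{"name": "drive_tool", "arguments": {
  "series": [
    [0.06,[0,0,-0.03],[0,0,0]],
    [0.06,[0,0,-0.09],[0,0,0]],
    [0.06,[-0.06,0.08,-0.12],[0,0,0]],
    [0.06,[-0.12,0.12,-0.14],[0,0,0]],
    [0.06,[-0.12,0.12,-0.14],[0,0,0]]
  ]
}}

```text
time: 22.08
tool_pos: [0.5874, 0.1635, 0.2766]
ee_rot: [3.141, -0.0, 1.766]
wrist_force: [-0.3, -0.6, -0.6]
width: 0.06
finger_force: 0.0
```

Request:
{"name": "drive_tool", "arguments": {
  "series": [
    [0.06,[0,0,0],[0,0,0]],
    [0.06,[0,0,0],[0,0,0]]
  ]
}}

```text
time: 22.32
tool_pos: [0.5854, 0.1648, 0.2753]
ee_rot: [-3.14, -0.001, 1.766]
wrist_force: [0.7, -0.4, -0.5]
width: 0.0597
finger_force: 0.0
```

```bash
sed -i 's/J=np.array.*a=.185/J=np.array([.564,.0453]); a=.19/' w.py; python3 w.py w7.png; python3 -c "
from m import *
snap('scene','scene7.png'); snap('side','side7.png')
a=cv2.imread('pics/scene7.png')[130:330,140:460]; cv2.imwrite('pics/scene7c.png',cv2.resize(a,(800,500),interpolation=cv2.INTER_CUBIC))
c=imaging.get_calibration('wrist')
q=max(blobs(cv2.cvtColor(cv2.imread('pics/w7.png'),cv2.COLOR_BGR2RGB),'red',amin=40),key=lambda b:b[1]); print(q[0],onz(c,q[0],.14))"
```

```text
[0.5854 0.1648 0.2753] [-3.1401 -0.0007  1.7659] [ 0.6531 -0.41   -0.5187]
tcp in jig 0.04362255441363276 0.11333119498455797
[159.8043  93.8349] [0.4556 0.2496 0.14  ]
```

View pics/w7.png

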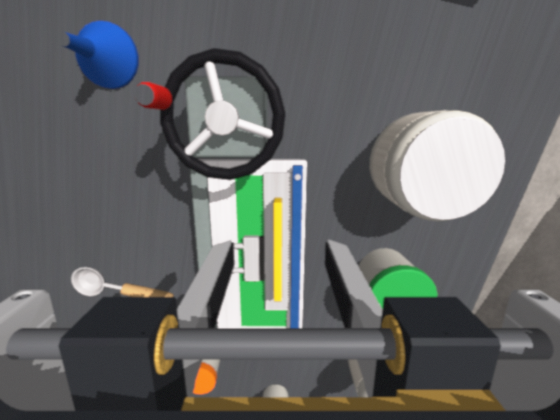

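View pics/scene7c.png

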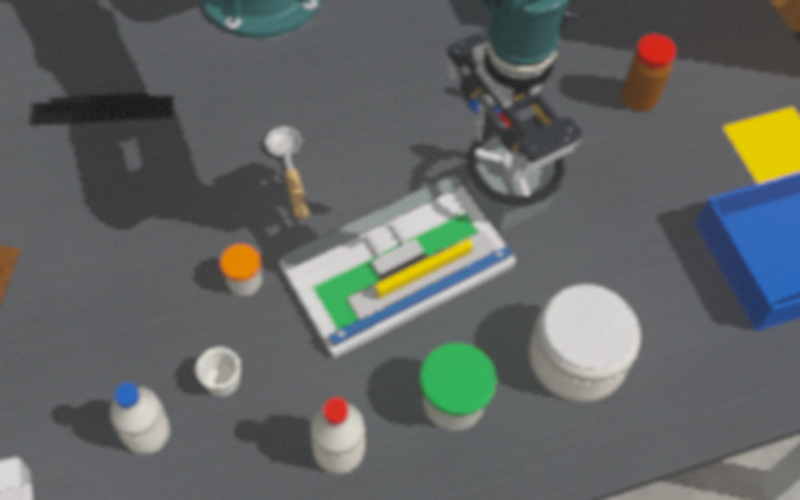

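The last pictures show the jaw closed on the plate at (265,260), the straightedge along the fence, and the grip at (153,96), which is about 6.6 rad. The pot is upright and every bystander is in its place. I hand the job in.

```bash
python3 -c "
from bench import robot
print(robot.close_job())"
```

```text
the job is handed in; nothing more can be done
None
```

The job is handed in at about 22 s: the pot stands upright on the bench, and the straightedge lies flush against the fence, about 22 mm off centre along the bed but wholly on it, clamped by the jaw with the handwheel at its stop.

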